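Draw the drop bolt and open the second leaf of the tool cupboard

TASK

One leaf of the grey tool cupboard on the bench already stands open; the other, passive leaf is still held shut by its drop bolt. Draw the bolt fully up by its knob while the leaf is still shut, then swing that leaf wide open, about square to the cupboard's front, and leave it so with the bolt still drawn. Do not tip over or shove the oil can that stands on the cupboard.

Things in the scene. Friction and masses are not known exactly. Their poses are not given: they have to be found in the camera images.
- bolt_knob (a point): Centre of the drop bolt's steel knob, an upright cylinder 24 mm across, 22 mm down and 18 mm up from here, on a 10 mm rod on the leaf's outer face. Bolt down: 228 mm above the bench, free above leaf and cupboard on all sides. The point turns with the leaf: z up, x through the leaf into the cupboard, y along the leaf to the hinge. The leaf's upright hinge line is at x +20, y +132 mm in this frame.
- drop_bolt (a joint): Lift of the bolt in m: 0 fully down (starts at 0 to 0.003), its foot 14 mm deep in the keeper at the cupboard's foot, so the leaf cannot open; clear of the keeper from 0.014; 0.03 fully up at its stop. Friction of 4 N holds it where it is left; lifting takes about 6 N. Moves straight up.
- passive_leaf (a joint): Angle in rad of the leaf farther from the robot (153 mm wide, 12 thick, top 197 mm above the bench): 0 shut, 1.57 square to the front, stop at 1.75. Opens clockwise seen from above, its free edge swinging out to the robot's left, then away. No handle: swing it by the raised knob or the free edge. Needs under 3 N there and stays where it is left.
- oil_can: Dark steel oil can, body 60 mm round and 45 mm high, thin spout up to 120 mm, loose on top of the cupboard, on the half nearer the robot, to the back. Origin: centre of its underside; z up. The cupboard: grey steel, 320 mm wide, 180 deep, 200 high, fixed to the bench, front roughly to the robot's left (+y); its nearer leaf stands open, top at 197 mm.
Not all that is in view belongs to the job. What is shaped like the oil_can but purple is not meant.

How it is judged:
On the way:
1. the bolt is drawn up while the leaf is still shut (value of joint drop_bolt above 0.018 m and value of joint passive_leaf below 0.15 rad), for 0.1 s.
At the end, for the whole second after the job is handed in: The passive leaf stands open at 1.2 rad (69 degrees) or more and at rest, the bolt is still drawn up at least 16 mm, and the oil can is upright within 20 mm of where it stood (value of joint passive_leaf above 1.2 rad and value of joint drop_bolt above 0.016 m and velocity of joint passive_leaf between -0.05 and 0.05 rad/s and angle between oil_can's own z axis and vertical below 0.2 rad and distance of oil_can from where it was at the start of the episode below 0.02 m); the robot touches nothing.
It fails at once if the oil can is tipped over (angle between oil_can's own z axis and vertical above 0.6 rad).
It also fails if it takes over 38 s, if anything falls off the work surface, if the arm or the gripper's body presses on something with over 40 N, if the wrist force passes 120 N, or if a joint passes its speed limit or range.

ROBOT

A 7-joint arm with a two-finger parallel gripper is mounted at the origin on the work surface. World frame = base frame: x ahead of the robot, y to its left, z up, the work surface at z = 0. Lengths are in m, angles in rad, forces in N, time in s.
With the tool pointing down it reaches from about 0.425 to 0.875 m from the base axis. Payload 4.7 kg.
Tool frame: the origin (TCP) lies between the finger pads; the fingertips stand 14 mm ahead of it and the grasp point (between the pads) lies 5 mm behind it; z points along the fingers, y is the line along which they close (so a half turn about z gives the same grasp; the last joint's range is limited). The gripper opens to 87 mm and grips with 3 to 60 N. Pads are 19 mm wide; open, the fingers measure 117 mm over their backs; the gripper's body (75 mm by 190 mm) begins 51 mm behind the grasp point.
Start: joints at [1.28, 0.321, -0.07, 1.45, 0.023, 1.371, -0.057], TCP at [0.195, -0.62, 0.237] pointing down, gripper open.
Joint ranges: [-2.86, 2.86], [-0.3, 2.09], [-1.38, 1.24], [0.06, 2.45], [-1.56, 4.7], [0.09, 2.05], [-2.69, 2.69]. Speed limits (rad/s): [2.57, 2.57, 3.14, 3.14, 3.14, 3.14, 3.14].

INTERFACE

Orientations are given as a rotation vector (axis times angle).
In Python, from bench import ctrl gives the robot as it stands.
- The arm moves only by the tool step_arm, never from a script. Its argument "commands" is a list of rows, each an object with "travel": the shift along the tool's x, y, z in m, a list of three; "turn": the turn, a rotation vector about the tool's x, y, z in degrees, a list of three. A call has 1 to 5 rows; each row is the pose to reach, as a shift and turn from the pose commanded when the call began, along the tool's axes at that moment; what a row does not reach only later rows make up. A row lasts 1/10 s, in which the tool goes at most 50 mm and 8.59 degrees, less where a joint would pass 70% of its speed; a pose out of reach is approached as far as the arm can. A call with a gripper value outside its range is refused whole. "gripper" is the opening, from 0 (shut) to 1 (fully open), set as the call begins (left out, the last holds). The fingers move at their own pace and stop on an object; "force" is the grip in N (left out, the last holds). Time passes only in rows, so rows that repeat a pose let the fingers close. It gives the time, the measured TCP pose, the force, the opening and the grip force at its end, in the units of the state.
- ctrl.get_state(): the state, without advancing time (a new reading comes with each control period).
- ctrl.get_image(name): name is "side" or "top"; returns the picture (400x640x3 uint8, red, green, blue); there is no depth.
- ctrl.camera_model(name): a dict with "fx", "fy", "cx", "cy" (pixels), "R" (3x3) and "t" (3): a world point X has camera coordinates R X + t. Camera axes: x right, y down, z forward; pixel columns grow to the right and rows downward; lengths in m; the calibration is good to about 2 mm. A picture is of the moment at which its call begins. camera_model takes no time and is no camera call.
- ctrl.close_job(): hands the job in; it is judged then, once.
The state is a dict: "time": time; "joint_positions": joint angles; "qd": joint speeds; "joint_torque": joint torques, N m; "position": TCP position; "tool_rot": TCP orientation; "ft_force": force on the tool from outside, world axes, zero at the start; "torque": the same for the moment, N m; "grip_width": opening from 0.0 (shut) to 1.0 (fully open); "grip_force": force on a finger pad.
Only numpy, scipy, OpenCV 4.12 (cv2) and the standard library are available. Lean on these libraries where they do the work, as an engineer would, in place of code of your own. Each camera call takes 0.05 s, during which the arm holds its last target. There are 200 camera calls.

## Working session

There is one attempt and no reset: what is moved stays moved. The work goes in short steps, Python scripts to look and compute and a tool call to move; the robot and the scene stay as the last step left them, time stands still between calls to the robot, and variables do not carry over. Pictures are saved under pics/ and viewed, at most 10 in all, crops included, and the job is handed in when it is done.

Besides the shell and the picture viewer there is one more tool, called as name(argument=value, ...) on one line, values as JSON. step_arm: Moves the arm, as the interface text tells. Its arguments: {"type":"object","properties":{"commands":{"type":"array"},"gripper":{"type":"number"},"force":{"type":"number"}},"required":["commands"]}

```bash
mkdir -p pics; cat > h.py <<'E'
import numpy as np, cv2
from bench import ctrl
def ray(n,u,v):
    m=ctrl.camera_model(n);R=np.array(m["R"]);t=np.array(m["t"])
    return -R.T@t, R.T@np.array([(u-m["cx"])/m["fx"],(v-m["cy"])/m["fy"],1])
def onz(n,u,v,z):
    c,d=ray(n,u,v); return c+d*(z-c[2])/d[2]
def proj(n,X):
    m=ctrl.camera_model(n);p=np.array(m["R"])@np.array(X)+np.array(m["t"])
    return m["fx"]*p[0]/p[2]+m["cx"],m["fy"]*p[1]/p[2]+m["cy"]
def tri(u1,v1,u2,v2):
    c1,d1=ray("side",u1,v1);c2,d2=ray("top",u2,v2)
    s=np.linalg.lstsq(np.c_[d1,-d2],c2-c1,rcond=None)[0]
    a,b=c1+s[0]*d1,c2+s[1]*d2
    return (a+b)/2,np.linalg.norm(a-b)
E
python3 - <<'E'
from h import *
for n in("side","top"):
    cv2.imwrite(f"pics/{n}0.png",cv2.cvtColor(ctrl.get_image(n),cv2.COLOR_RGB2BGR))
    print(n,ray(n,320,200))
print(ctrl.get_state())
E
```

```text
side (array([ 1.08582972, -0.54674351,  0.99713379]), array([-0.60035805,  0.26282227, -0.75545   ]))
top (array([ 0.35878336, -0.24069024,  1.01613682]), array([ 0.06154385, -0.00485761, -0.99827774]))
{'time': 0.1, 'joint_positions': array([ 1.28010335,  0.32173675, -0.07009099,  1.45153843,  0.02259354,
        1.3708023 , -0.05688594]), 'qd': array([ 0.00018078, -0.00110183, -0.00012199, -0.00283438, -0.00015339,
       -0.00090845, -0.00054681]), 'joint_torque': array([-2.42542974e-04, -4.92570734e+01, -4.05293601e-01, -3.13399351e+01,
       -6.39047334e-02,  3.94768640e-02,  1.09449613e-04]), 'position': array([ 0.19488309, -0.61960822,  0.2355861 ]), 'tool_rot': array([-3.10352682e+00, -4.76735890e-01,  5.35445959e-04]), 'ft_force': array([ 0.80189772, -0.39752063, -0.60727623]), 'torque': array([-0.05241334, -0.01209152, -0.09703663]), 'grip_force': 0.0, 'grip_width': 0.9977396125750374}
```

View pics/side0.png

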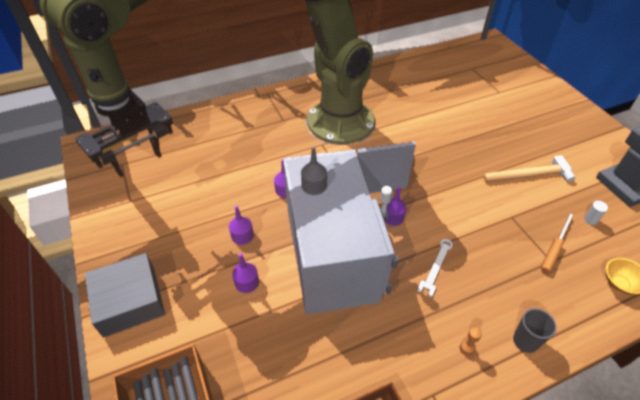

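View pics/top0.png

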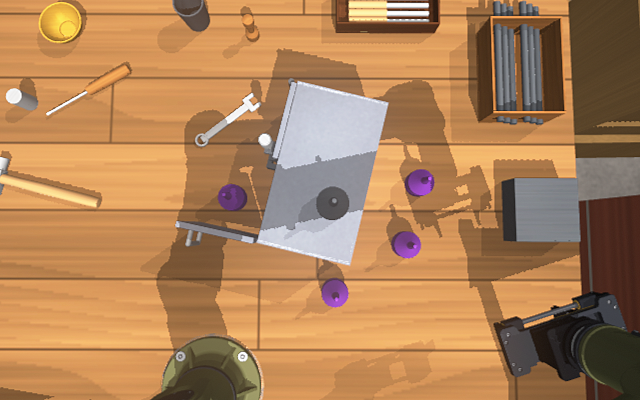

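The top view shows the knob as a white disc near (265,141), with the cupboard front edge running from (293,82) to (258,241). The side view shows the knob at about (386,190). The oil can is at (333,203) in the top view, and a purple can stands in front at (232,196).

```bash
python3 - <<'E'
from h import *
im={n:cv2.imread(f"pics/{n}0.png") for n in("side","top")}
for n,(x0,y0,x1,y1) in dict(side=(375,180,400,225),top=(252,128,280,160)).items():
    c=im[n][y0:y1,x0:x1].astype(int)
    m=((c.min(2)>185)&(c.max(2)-c.min(2)<25)).astype(np.uint8)
    k,l,s,ce=cv2.connectedComponentsWithStats(m)
    for i in range(1,k):
        if s[i,4]>8: print(n,s[i]+[x0,y0,0,0,0],ce[i]+[x0,y0])
print("corners z.2",[onz("top",*p,.2).round(3) for p in((293,82),(388,102),(350,264),(258,241))])
print("can",onz("top",333,203,.245).round(3), "knob",onz("top",265,141,.246).round(3))
print("purple", onz("top",232,196,.04).round(3))
a=cv2.resize(im["side"][170:320,340:440],None,fx=4,fy=4,interpolation=cv2.INTER_CUBIC)
b=cv2.resize(im["top"][70:220,200:300],None,fx=4,fy=4,interpolation=cv2.INTER_CUBIC)
cv2.imwrite("pics/c1.png",np.hstack([a,b]))
E
```

```text
side [382 186  10   8  65] [386.2        189.63076923]
side [375 200   9  25 127] [377.62204724 215.42519685]
top [273 132   7  26  82] [276.95121951 146.95121951]
top [259 134  12  12 112] [264.34821429 139.40178571]
corners z.2 [array([ 0.637, -0.192,  0.2  ]), array([ 0.598, -0.375,  0.2  ]), array([ 0.29 , -0.301,  0.2  ]), array([ 0.332, -0.129,  0.2  ])]
can [ 0.401 -0.268  0.245] knob [ 0.512 -0.145  0.246]
purple [ 0.428 -0.047  0.04 ]
```

View pics/c1.png

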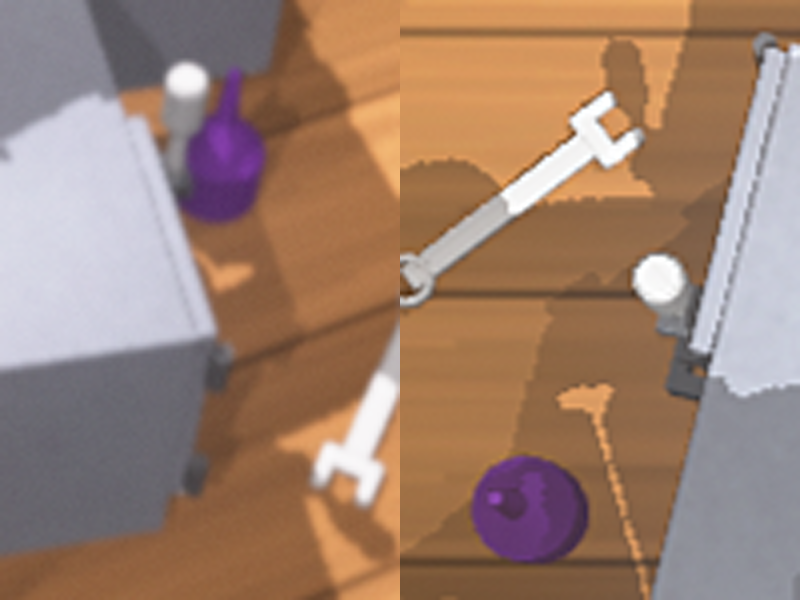

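```bash
python3 - <<'E'
from h import *
from scipy.spatial.transform import Rotation as Ro
K,e=tri(386.7,188.8,265,139.7); print("knob top",K.round(4),e)
print("can top dist check", proj("side",[.401,-.268,.245]))
s=ctrl.get_state();R=Ro.from_rotvec(s["tool_rot"]).as_matrix();print(R.round(3))
tgt=np.array([K[0],K[1],.225]);print("tool shift",(R.T@(tgt-s["position"])).round(4))
print("hinge side of leaf top", [onz("top",*p,.197).round(4) for p in ((291.5,82),(273.5,157))])
E
```

```text
knob top [ 0.5162 -0.1423  0.2451] 0.0057847215864833285
can top dist check (np.float64(311.37431101966246), np.float64(170.8506556326554))
[[ 0.954  0.3   -0.001]
 [ 0.3   -0.954  0.002]
 [-0.    -0.002 -1.   ]]
tool shift [ 0.4498 -0.3588  0.0112]
hinge side of leaf top [array([ 0.6381, -0.189 ,  0.197 ]), array([ 0.4913, -0.1557,  0.197 ])]
```

step_arm(commands=[{"travel":[0,0,-0.045],"turn":[0,0,0]},{"travel":[0,0,-0.09],"turn":[0,0,0]},{"travel":[0,0,-0.135],"turn":[0,0,0]},{"travel":[0,0,-0.18],"turn":[0,0,0]},{"travel":[0.03,-0.024,-0.19],"turn":[0,0,0]}], gripper=1, force=30)

```text
time: 0.6
position: [0.2126, -0.5924, 0.431]
tool_rot: [3.099, 0.462, -0.002]
ft_force: [0.1, -0.6, -1.0]
grip_width: 1.001
grip_force: 0.0
```

step_arm(commands=[{"travel":[0.03,-0.024,0],"turn":[0,0,-6]},{"travel":[0.06,-0.048,0],"turn":[0,0,-12]},{"travel":[0.09,-0.072,0],"turn":[0,0,-18]},{"travel":[0.12,-0.096,0],"turn":[0,0,-24]},{"travel":[0.15,-0.12,0],"turn":[0,0,-30]}])

```text
time: 1.1
position: [0.3241, -0.4271, 0.4261]
tool_rot: [-2.873, -1.27, 0.001]
ft_force: [1.1, -0.8, -0.2]
grip_width: 1.003
grip_force: 0.0
```

```bash
cat > m.py <<'E'
from h import *
from scipy.spatial.transform import Rotation as Ro
import sys
s=ctrl.get_state();R=Ro.from_rotvec(s["tool_rot"]).as_matrix()
t=np.array([float(a) for a in sys.argv[1:4]])
print(s["time"],s["position"].round(4),"yaw y",np.degrees(np.arctan2(R[1,1],R[0,1])).round(1),"tilt",R[2].round(3),"F",s["ft_force"].round(1),s["grip_width"],s["grip_force"])
print("tool shift",(R.T@(t-s["position"])).round(4))
E
python3 m.py .515 -.143 .38
```

```text
1.1 [ 0.3241 -0.4271  0.4261] yaw y -42.3 tilt [-0.    -0.001 -1.   ] F [ 1.1 -0.8 -0.2] 1.0030131428016822 0.0
tool shift [ 0.3386 -0.0499  0.0462]
```

step_arm(commands=[{"travel":[0.04,-0.006,0],"turn":[0,0,-6]},{"travel":[0.08,-0.012,0],"turn":[0,0,-12]},{"travel":[0.12,-0.018,0],"turn":[0,0,-18]},{"travel":[0.16,-0.024,0],"turn":[0,0,-24]},{"travel":[0.2,-0.03,0],"turn":[0,0,-30]}])

```text
time: 1.6
position: [0.4372, -0.2594, 0.4263]
tool_rot: [-2.446, -1.971, 0.001]
ft_force: [0.6, -1.1, -0.1]
grip_width: 0.997
grip_force: 0.0
```

```bash
python3 m.py .515 -.143 .29
```

```text
1.6 [ 0.4372 -0.2594  0.4263] yaw y -12.3 tilt [-0. -0. -1.] F [ 0.6 -1.1 -0.1] 0.9974142095084515 0.0
tool shift [0.1304 0.0513 0.1363]
```

step_arm(commands=[{"travel":[0.043,0.017,0],"turn":[0,0,0]},{"travel":[0.087,0.034,0.01],"turn":[0,0,0]},{"travel":[0.13,0.051,0.03],"turn":[0,0,0]},{"travel":[0.13,0.051,0.075],"turn":[0,0,0]},{"travel":[0.13,0.051,0.12],"turn":[0,0,0]}])

```text
time: 2.1
position: [0.5157, -0.143, 0.3055]
tool_rot: [2.445, 1.97, 0.002]
ft_force: [0.1, -0.7, 0.1]
grip_width: 1.0
grip_force: 0.0
```

step_arm(commands=[{"travel":[0,0,0],"turn":[0,0,0]},{"travel":[0,0,0],"turn":[0,0,0]}])

```text
time: 2.3
position: [0.5144, -0.1455, 0.307]
tool_rot: [-2.451, -1.964, 0.001]
ft_force: [-0.2, 0.2, 0.9]
grip_width: 1.0
grip_force: 0.0
```

```bash
python3 m.py .515 -.143 .225; python3 - <<'E'
from h import *
a=[cv2.cvtColor(ctrl.get_image(n),cv2.COLOR_RGB2BGR) for n in("side","top")]
a=[cv2.resize(a[0][100:300,290:450],None,fx=2.5,fy=2.5,interpolation=3),cv2.resize(a[1][50:250,190:350],None,fx=2.5,fy=2.5,interpolation=3)]
cv2.imwrite("pics/c2.png",np.hstack(a))
E
```

```text
2.3 [ 0.5144 -0.1455  0.307 ] yaw y -12.6 tilt [ 0.    -0.001 -1.   ] F [-0.2  0.2  0.9] 1.000198351426292 0.0
tool shift [0.0026 0.0001 0.082 ]
```

View pics/c2.png

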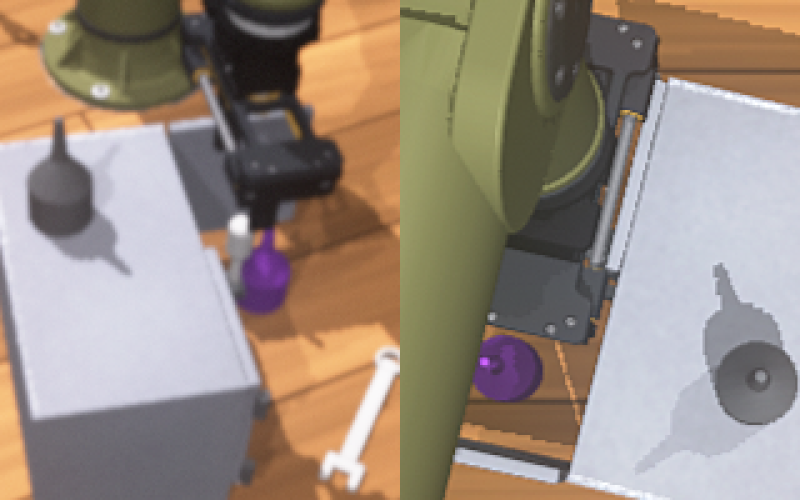

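```bash
python3 - <<'E'
from h import *
for X in([.5144,-.1455,.293],[.515,-.143,.245],[.5144+.05*.976,-.1455-.05*.22,.293]):
    u,v=proj("side",X);print((u-290)*2.5,(v-100)*2.5)
E
```

```text
240.07108378362346 183.5713267820192
237.06927732634085 221.7440765770619
257.3682468594684 227.07903577940627
```

The fingers straddle the knob as the projections predict: knob top at crop (238,218), far finger at (262,225). Next I descend.

step_arm(commands=[{"travel":[0.001,0,0.03],"turn":[0,0,0]},{"travel":[0.001,0,0.055],"turn":[0,0,0]},{"travel":[0.001,0,0.075],"turn":[0,0,0]},{"travel":[0.001,0,0.081],"turn":[0,0,0]},{"travel":[0.001,0,0.081],"turn":[0,0,0]}])

```text
time: 2.9
position: [0.5157, -0.1446, 0.227]
tool_rot: [2.45, 1.964, 0.002]
ft_force: [-0.6, -0.2, 0.4]
grip_width: 1.001
grip_force: 0.0
```

step_arm(commands=[{"travel":[0,0,0],"turn":[0,0,0]},{"travel":[0,0,0],"turn":[0,0,0]},{"travel":[0,0,0],"turn":[0,0,0]},{"travel":[0,0,0],"turn":[0,0,0]},{"travel":[0,0,0],"turn":[0,0,0]}], gripper=0, force=30)

```text
time: 3.4
position: [0.5149, -0.1442, 0.2258]
tool_rot: [2.45, 1.965, 0.0]
ft_force: [-0.2, -0.1, -0.7]
grip_width: 0.632
grip_force: 0.0
```

step_arm(commands=[{"travel":[0,0,0],"turn":[0,0,0]},{"travel":[0,0,0],"turn":[0,0,0]},{"travel":[0,0,0],"turn":[0,0,0]}])

```text
time: 3.7
position: [0.5148, -0.1442, 0.2255]
tool_rot: [-2.451, -1.966, 0.0]
ft_force: [-0.5, 0.3, 0.9]
grip_width: 0.353
grip_force: 0.0
```

step_arm(commands=[{"travel":[0,0,0],"turn":[0,0,0]},{"travel":[0,0,0],"turn":[0,0,0]},{"travel":[0,0,0],"turn":[0,0,0]}])

```text
time: 4.0
position: [0.517, -0.1447, 0.2258]
tool_rot: [2.448, 1.963, 0.006]
ft_force: [7.5, -1.3, -3.3]
grip_width: 0.265
grip_force: 30.0
```

step_arm(commands=[{"travel":[0,0,-0.006],"turn":[0,0,0]},{"travel":[0,0,-0.012],"turn":[0,0,0]},{"travel":[0,0,-0.018],"turn":[0,0,0]},{"travel":[0,0,-0.024],"turn":[0,0,0]},{"travel":[0,0,-0.027],"turn":[0,0,0]}])

```text
time: 4.5
position: [0.517, -0.1447, 0.2528]
tool_rot: [2.448, 1.963, 0.006]
ft_force: [7.8, -2.0, -10.2]
grip_width: 0.268
grip_force: 30.0
```

step_arm(commands=[{"travel":[0,0,0],"turn":[0,0,0]},{"travel":[0,0,0],"turn":[0,0,0]}])

```text
time: 4.7
position: [0.517, -0.1447, 0.2527]
tool_rot: [2.448, 1.963, 0.006]
ft_force: [6.9, -2.0, -4.2]
grip_width: 0.264
grip_force: 30.0
```

```bash
python3 m.py .515 -.143 .255; python3 - <<'E'
from h import *
a=[cv2.cvtColor(ctrl.get_image(n),cv2.COLOR_RGB2BGR) for n in("side","top")]
a=[cv2.resize(a[0][130:250,330:450],None,fx=4,fy=4,interpolation=3)]
cv2.imwrite("pics/c3.png",a[0])
E
```

```text
4.7 [ 0.517  -0.1447  0.2527] yaw y -12.5 tilt [ 0.     0.005 -1.   ] F [ 6.9 -2.  -4.2] 0.26384456377491283 29.99922485441191
tool shift [ 0.0012 -0.0023 -0.0023]
```

View pics/c3.png

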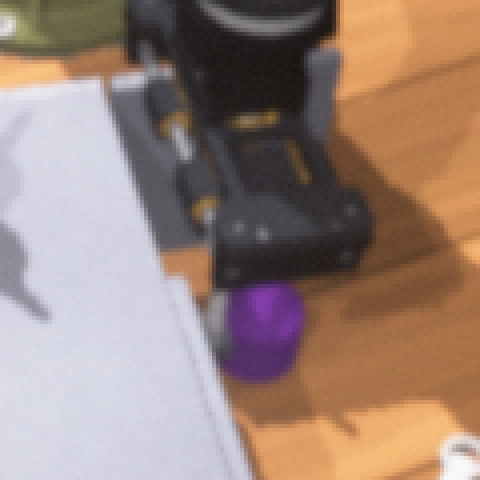

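step_arm(commands=[{"travel":[0.009,0.0017,0],"turn":[0,0,4]},{"travel":[0.018,0.004,0],"turn":[0,0,8]},{"travel":[0.027,0.007,0],"turn":[0,0,12]},{"travel":[0.0355,0.0106,0],"turn":[0,0,16]},{"travel":[0.044,0.015,0],"turn":[0,0,20]}])

```text
time: 5.3
position: [0.5403, -0.1056, 0.2527]
tool_rot: [2.755, 1.504, 0.002]
ft_force: [3.9, -2.7, -0.7]
grip_width: 0.263
grip_force: 30.0
```

```bash
cat > k.py <<'E'
from h import *
s=ctrl.get_state();p=s["position"][:2]-[.6414,-.1928]
print("radius",np.linalg.norm(p),"angle",np.degrees(np.arctan2(.0483,-.1244)-np.arctan2(p[1],p[0])),s["joint_positions"].round(2))
E
python3 k.py
```

```text
radius 0.13347063422122027 angle 19.549628108885436 [ 0.68  0.14 -0.58  1.66  0.08  1.36 -0.49]
```

step_arm(commands=[{"travel":[0.009,0.0017,0],"turn":[0,0,4]},{"travel":[0.018,0.004,0],"turn":[0,0,8]},{"travel":[0.027,0.007,0],"turn":[0,0,12]},{"travel":[0.0355,0.0106,0],"turn":[0,0,16]},{"travel":[0.044,0.015,0],"turn":[0,0,20]}])

```text
time: 5.8
position: [0.5761, -0.0764, 0.2527]
tool_rot: [2.975, 1.003, 0.001]
ft_force: [0.9, -1.3, 0.7]
grip_width: 0.263
grip_force: 30.0
```

step_arm(commands=[{"travel":[0.009,0.0017,0],"turn":[0,0,4]},{"travel":[0.018,0.004,0],"turn":[0,0,8]},{"travel":[0.027,0.007,0],"turn":[0,0,12]},{"travel":[0.0355,0.0106,0],"turn":[0,0,16]},{"travel":[0.044,0.015,0],"turn":[0,0,20]}])

```text
time: 6.3
position: [0.6199, -0.061, 0.2527]
tool_rot: [3.105, 0.472, 0.0]
ft_force: [0.4, -0.8, 1.6]
grip_width: 0.266
grip_force: 30.0
```

```bash
python3 k.py
```

```text
radius 0.13354456563604525 angle 59.50231825831371 [ 0.49  0.3  -0.54  1.48  0.16  1.4  -1.33]
```

step_arm(commands=[{"travel":[0.009,0.0017,0],"turn":[0,0,4]},{"travel":[0.018,0.004,0],"turn":[0,0,8]},{"travel":[0.027,0.007,0],"turn":[0,0,12]},{"travel":[0.0355,0.0106,0],"turn":[0,0,16]},{"travel":[0.044,0.015,0],"turn":[0,0,20]}])

```text
time: 6.8
position: [0.6663, -0.0616, 0.2527]
tool_rot: [-3.141, 0.073, -0.0]
ft_force: [-0.5, -0.3, 1.7]
grip_width: 0.265
grip_force: 30.0
```

step_arm(commands=[{"travel":[0.009,0.0017,0],"turn":[0,0,4]},{"travel":[0.018,0.004,0],"turn":[0,0,8]},{"travel":[0.0225,0.0055,0],"turn":[0,0,10]},{"travel":[0.0225,0.0055,0],"turn":[0,0,10]},{"travel":[0.0225,0.0055,0],"turn":[0,0,10]}])

```text
time: 7.3
position: [0.6884, -0.0679, 0.2526]
tool_rot: [-3.123, 0.341, -0.001]
ft_force: [1.8, 0.0, 0.9]
grip_width: 0.261
grip_force: 30.0
```

```bash
python3 k.py
```

```text
radius 0.13347968584256487 angle 89.38198818503689 [ 0.38  0.44 -0.45  1.3   0.19  1.45 -1.85]
```

step_arm(commands=[{"travel":[0,0,0],"turn":[0,0,0]},{"travel":[0,0,0],"turn":[0,0,0]},{"travel":[0,0,0],"turn":[0,0,0]},{"travel":[0,0,0],"turn":[0,0,0]},{"travel":[0,0,0],"turn":[0,0,0]}], gripper=0.8)

```text
time: 7.8
position: [0.6879, -0.0684, 0.2524]
tool_rot: [3.123, -0.343, -0.001]
ft_force: [0.1, -0.5, -0.2]
grip_width: 0.631
grip_force: 0.0
```

step_arm(commands=[{"travel":[0,0,0],"turn":[0,0,0]},{"travel":[0,0,0],"turn":[0,0,0]},{"travel":[0,0,0],"turn":[0,0,0]},{"travel":[0,0,0],"turn":[0,0,0]}])

```text
time: 8.2
position: [0.6881, -0.0682, 0.2525]
tool_rot: [3.123, -0.343, -0.0]
ft_force: [-0.4, -0.3, 0.3]
grip_width: 0.796
grip_force: 0.0
```

step_arm(commands=[{"travel":[0,0,-0.02],"turn":[0,0,0]},{"travel":[0,0,-0.05],"turn":[0,0,0]},{"travel":[0,0,-0.085],"turn":[0,0,0]},{"travel":[0,0,-0.12],"turn":[0,0,0]},{"travel":[0,0,-0.15],"turn":[0,0,0]}])

```text
time: 8.7
position: [0.6881, -0.0682, 0.4048]
tool_rot: [-3.123, 0.343, -0.002]
ft_force: [-0.2, -0.3, 0.1]
grip_width: 0.802
grip_force: 0.0
```

```bash
python3 k.py; python3 - <<'E'
from h import *
a=cv2.cvtColor(ctrl.get_image("side"),cv2.COLOR_RGB2BGR)
cv2.imwrite("pics/s4.png",cv2.resize(a[90:330,260:500],None,fx=2.5,fy=2.5,interpolation=3))
for z in(.268,.275): 
    u,v=proj("side",[.6884,-.0679,z]);print((u-260)*2.5,(v-90)*2.5)
E
```

```text
radius 0.1330522750471644 angle 89.32901067339456 [ 0.34  0.44 -0.45  1.    0.19  1.74 -1.83]
506.03777359579567 348.232415118168
508.09896912156364 342.777458970029
```

View pics/s4.png

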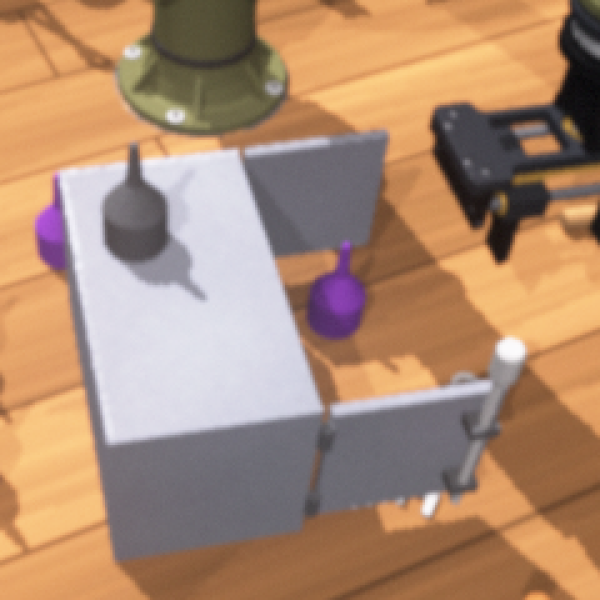

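The picture shows the leaf square to the cupboard front and the oil can untouched. The knob top is at (510,346), which fits a bolt drawn about 27 mm, and the gripper is clear.

```bash
python3 -c "
from bench import ctrl
print(ctrl.close_job())"
```

```text
the job is handed in; nothing more can be done
None
```

The job is handed in; by my measurements the bolt is drawn about 27 mm, the passive leaf stands open at about 89°, the oil can has not moved and the gripper is clear, but no verdict was returned.

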